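# Open a ratcheted shelf tray and face up a carton

## Task

Make room in the ratcheted shelf tray: throw its pawl over to the front so that it no longer catches, then draw the pusher all the way back to its rear stop and leave pawl and pusher so. Then take the carton that lies flat on the counter, stand it on end, and set it down without dropping it in the tray's lane, between the front lip and the pusher, upright on the lane's floor with a broad face towards the lip (either end up). Leave the other goods where they stand and let go of everything.

Things in the scene. Friction and masses are not known exactly. Their poses are not given: they have to be found in the camera images.
- tray: The shelf tray, fixed; place and heading vary. Origin: on the counter under the lane's centre; x runs along the lane from the white front lip (-x end, towards the robot) to the rear, y left across it, z up. Two aluminium side walls, 105 mm high, 4 mm thick, inner faces at y = +-34 mm (lane 68 mm wide), x -100 to 100 mm. Lip 40 mm high, 4 mm thick, inner face at x = -100 mm. Open above.
- lane_floor (a point): Point on the lane's floor, 6 mm above the counter, on the lane's centre line, at tray x = -60 mm, in the part of the lane that is free once the pusher is back. Axes as the tray's. A carton standing in the lane has 4 mm to spare beside each of its 40 mm sides: room for fingers only in front of it and behind it.
- pusher (a joint): Travel of the pusher along the tray's +x, m: 0 = fully forward (its face at tray x = -95 mm, 5 mm behind the lip), 0.13 = rear stop (face at +35 mm). Starts at 0 to 0.03. Friction about 2.5 N; stays where left. It may always be pushed forward (the pawl clicks over the rungs); drawn back with the pawl dropped it catches within 10 mm.
- pusher_grip (a point): Grip point of the grey upright post on the pusher's top: 16 mm along tray x, 24 mm across, 115 to 159 mm above the counter. The point is on the post's axis, 140 mm up, 10 mm behind the pusher's face, 8 mm to the -y side of the lane's centre line. Axes as the tray's. The pusher's plate, 62 mm wide, hangs in the lane below.
- pawl (a joint): Pawl angle, rad: 0 (to 0.15 where it rests on a rung) = dropped, its tooth between steel rungs (tops 105 mm up, pitch 10 mm) along the outside of the tray's +y wall, knob leaning to the rear (60 deg above tray +x); 1.25 = thrown over, knob leaning to the front, tooth clear. Its own weight holds it on the side it leans to; past about 0.7 it falls on to the front. Under 1 N turns it.
- pawl_pivot (a point): Pivot of the pawl, riding on the pusher: 10 mm behind the pusher's face, at tray y = +44 mm, 120 mm above the counter; axes as the tray's. The pivot's axis lies along tray y.
- pawl_knob (a point): Centre of the pawl's black ball knob, 18 mm across, on a 6 mm steel stem, 45 mm from the pivot and 52 mm to the +y side of the pusher's post. Dropped: 22 mm behind the pivot, 159 mm above the counter. Thrown over: 30 mm in front of the pivot, 154 mm above the counter.
- carton_center (a point): Centre of the carton: plain cardboard with a paper band, stiff, loose, 115 (its x) by 60 (y) by 40 mm (z), 0.1 to 0.22 kg. Starts flat on the counter on a broad face, centre 20 mm up, clear counter round it, its x turned 0.7 to 1.4 rad left of the robot's x. Standing in the lane its centre is 63.5 mm above the counter and its 60 mm side lies across the lane.
Things that resemble listed ones, but are neither listed nor needed, are in the scene too. Leave any blue or orange look-alike of the tray alone.

How it is judged (in metres and radians):
On the way, in this order (a step that is already met when the one before it is completed fails the run):
1. the pawl is thrown over to the front while the pusher is still forward (value of joint pawl above 1 rad and value of joint pusher below 0.05 m), for 0.2 s.
2. the pusher is drawn back to its rear stop, the pawl thrown over (value of joint pawl above 1 rad and value of joint pusher above 0.122 m), for 0.2 s.
At the end, for the whole second after the job is handed in: The pawl is thrown over to the front (joint above 1.0 rad), the pusher is within 8 mm of its rear stop, and the carton is at rest on the lane's floor between lip and pusher, on end within 0.1 rad, its 60 mm side across the lane within 0.25 rad, its centre within 10 mm of the lane's centre line (all of step 2 and x of carton_center in the frame of tray between -0.083 and 0.018 m and y of carton_center in the frame of tray between -0.01 and 0.01 m and z of carton_center in the frame of tray between 0.058 and 0.069 m and angle between the x axis of carton_center and the z axis of tray, either way round below 0.1 rad and angle between the y axis of carton_center and the y axis of tray, either way round below 0.25 rad and linear speed of carton below 0.02 m/s); the robot touches nothing.
It fails at once if the carton falls or is rammed into the lane (over 0.5 m/s with its centre between the walls) (linear speed of carton above 0.5 m/s and z of carton_center in the frame of tray below 0.11 m and y of carton_center in the frame of tray between -0.03 and 0.03 m and x of carton_center in the frame of tray between -0.1 and 0.1 m).
It fails at once if one of the other goods on the counter (cans, jars, tin, tape roll, tall box) is shifted by more than 3 cm (distance of any of can_a, jar_a, tin_a, jar_b, can_b, tape_roll, tall_box from where it was at the start of the episode above 0.03 m).
It also fails if it takes over 72 s, if anything falls off the work surface, if the arm or the gripper's body presses on something with over 40 N, if the wrist force passes 120 N, or if a joint passes its speed limit or range.

## Robot

A 7-joint arm with a two-finger parallel gripper is mounted at the origin on the work surface. World frame = base frame: x ahead of the robot, y to its left, z up, the work surface at z = 0. Lengths are in mm, angles in rad, forces in N, time in s.
With the tool pointing down it reaches from about 425 to 1025 mm from the base axis. Payload 3.6 kg.
Tool frame: the origin (TCP) lies midway between the tips of the shut fingers; the grasp point (between the pads) lies env.grip_point_offset behind it (env.grip_point_offset is the distance from the TCP to the grasp point, in mm); z points along the fingers, y is the direction in which the jaws open and shut (so a half turn about z gives the same grasp; the last joint's range is limited). The gripper opens to 85 mm and grips with 20 to 120 N. Pads are 22 mm wide; open, the fingers measure 114 mm over their backs; the gripper's body (76 mm by 85 mm) begins 54 mm behind the grasp point. The pads swing forward as they close: fully open they stand 13 mm farther back than shut.
Start: joints at [-1.417, 0.591, 0.048, 1.609, -0.033, 0.943, -0.034], TCP at [177.114, 703.036, 231.302] pointing down, gripper open.
Joint ranges: [-2.69, 2.69], [-0.47, 2.24], [-1.27, 1.36], [0.19, 2.51], [-1.53, 4.68], [0.08, 2.07], [-3.09, 3.09]. Speed limits (rad/s): [2.57, 2.57, 3.14, 3.14, 3.14, 3.14, 3.14].

## Interface

Orientations are given as a unit quaternion [w, x, y, z].
In Python, from bench import env gives the robot as it stands. Calls block until the motion is done:
- env.move_ptp(position, orientation): joint-space move of the TCP to a pose.
- env.move_linear(position, rot=None, speed=150, max_force=None): straight line of the TCP; rot=None keeps the orientation; speed is the mean speed in mm/s. With max_force (N) it stops when the force on the tool has changed by that much, and returns True; else False.
- env.goto_joints(angles): joint-space move.
- env.command_gripper(opening, grasp_force=None): opening from 0.0 (shut) to 1.0 (fully open); grasp_force is the grip in N (None keeps the last); returns when the fingers have stopped.
- env.dwell(seconds).
- env.ik(position, orientation): joint angles nearest the present ones, or None.
- env.observe(): the state.
- env.snapshot(name): name is "scene" or "top" or "wrist"; returns a dict with "pixels" (420x560x3 uint8, blue, green, red), "fx", "fy", "cx", "cy" (pixels), "rvec" (rotation vector, rad) and "tvec" (3), from world to camera coordinates, as OpenCV has them. Camera axes: x right, y down, z forward; pixel columns grow to the right and rows downward; lengths in mm; the calibration is good to about 2 mm. A picture is of the moment at which its call begins. There is no depth.
A pose or a line that the arm cannot do raises env.MotionError and nothing moves.
- env.close_job(): hands the job in, once; it reports no verdict.
Trained networks look in a picture, given as the dict that the camera call returned (one of the last four; its "shot" number tells which), for a name from the list of things; names that differ only in an ending like _2 or _b are one class to them, and where a whole thing is asked for, a point or a joint stands for the part that bears it (a point fixed in the world has none). Each returns a list of dicts, best first, with "confidence" (0 to 1); they miss things now and then, are a little off and sometimes report something else, mostly with a low value. They report only what shows in the picture. A call takes as long as a camera call. They do not tell look-alikes from the thing itself.
- env.recognise(picture, query): "bbox" ([left, top, right, bottom] in pixels, round what is visible of it).
- env.pinpoint(picture, query): "point" ([column, row] in pixels: a listed point, or the origin of a listed thing).
The state is a dict: "time_s": time; "joint_positions": joint angles; "qvel": joint speeds; "effort": joint torques, N m; "tcp_pos": TCP position; "tool_rot": TCP orientation; "wrist_force": force on the tool from outside, world axes, zero at the start; "moment": the same for the moment, N m; "grip_width": opening from 0.0 (shut) to 1.0 (fully open).
Only numpy, scipy, OpenCV 4.12 (cv2) and the standard library are available. Lean on these libraries where they do the work, as an engineer would, in place of code of your own. Each camera call takes 0.05 s, during which the arm holds its last target.

## Working session

There is one attempt and no reset: what is moved stays moved. The work goes in short steps, each a Python script; the robot and the scene stay as the last script left them, time stands still between calls to the robot, and variables do not carry over. Pictures are saved under pics/ and viewed, and the job is handed in when it is done.

```bash
ls; mkdir -p pics; cat > h.py <<'E'
from bench import env
import numpy as np, cv2
from scipy.spatial.transform import Rotation as R
def cam(p):
    Rm=cv2.Rodrigues(np.array(p["rvec"],float))[0]; t=np.array(p["tvec"],float).ravel()
    return Rm,t
def ray(p,px):
    Rm,t=cam(p); d=Rm.T@np.array([(px[0]-p["cx"])/p["fx"],(px[1]-p["cy"])/p["fy"],1.]); return -Rm.T@t,d
def atz(p,px,z):
    o,d=ray(p,px); return o+d*(z-o[2])/d[2]
def proj(p,X):
    Rm,t=cam(p); c=Rm@np.array(X,float)+t; return np.array([c[0]/c[2]*p["fx"]+p["cx"],c[1]/c[2]*p["fy"]+p["cy"]])
def tri(obs):
    A=np.zeros((3,3));b=np.zeros(3)
    for p,px in obs:
        o,d=ray(p,px); d=d/np.linalg.norm(d); M=np.eye(3)-np.outer(d,d); A+=M;b+=M@o
    X=np.linalg.solve(A,b); return X,[np.linalg.norm(proj(p,X)-px) for p,px in obs]
def save(p,n): cv2.imwrite(f"pics/{n}.png",np.array(p["pixels"]))
def crop(p,n,x0,y0,x1,y1,k): cv2.imwrite(f"pics/{n}.png",cv2.resize(np.array(p["pixels"])[y0:y1,x0:x1],None,fx=k,fy=k,interpolation=cv2.INTER_CUBIC))
def quat(Rm): q=R.from_matrix(Rm).as_quat(); return [q[3],q[0],q[1],q[2]]
def frame(z,y):
    z=np.array(z,float);z/=np.linalg.norm(z);y=np.array(y,float);y-=z*(y@z);y/=np.linalg.norm(y)
    return quat(np.stack([np.cross(y,z),y,z],1))
E
python3 - <<'E'
from h import *
print(env.grip_point_offset, env.observe())
for n in ("scene","top"):
    p=env.snapshot(n); save(p,n+"0")
    import pickle; pickle.dump(p,open(n+"0.pkl","wb"))
    for q in ("tray","lane_floor","pusher_grip","pawl_pivot","pawl_knob","carton_center"):
        print(n,q,[(np.round(d["point"],1).tolist(),round(d["confidence"],2)) for d in env.pinpoint(p,q)])
    print(cam(p)[0].round(3).tolist(), (-cam(p)[0].T@cam(p)[1]).round())
E
```

```text
pics
18.700000000000003 {'time_s': 0.0, 'joint_positions': array([-1.41752247,  0.59212199,  0.04828853,  1.60984826, -0.0332694 ,
        0.94269495, -0.03369719]), 'qvel': array([ 1.45004403e-03, -9.30924548e-05, -2.29703556e-03, -7.97722840e-04,
       -3.49301779e-04,  6.93267553e-04,  1.43349949e-03]), 'effort': array([-4.07037933e-04, -5.48700285e+01,  1.54637173e+00, -1.98123640e+01,
        9.44943720e-03,  8.80892709e-03, -3.11744145e-06]), 'tcp_pos': array([176.89042291, 702.22416269, 230.12887868]), 'tool_rot': array([-6.65767605e-05,  1.23019397e-01,  9.92403618e-01, -1.13236685e-03]), 'wrist_force': array([ 0.05308256, -0.21834584, -0.47760786]), 'moment': array([ 0.08812019, -0.04164979,  0.01867284]), 'grip_width': 1.0018812646689115}
scene tray [([209.1, 186.8], 0.9), ([269.6, 281.9], 0.78), ([335.9, 239.0], 0.71), ([430.2, 280.8], 0.68)]
scene lane_floor [([271.5, 264.0], 0.87), ([425.8, 263.3], 0.73), ([342.7, 230.1], 0.69), ([215.3, 174.2], 0.66)]
scene pusher_grip [([347.4, 192.5], 0.9), ([213.7, 141.8], 0.71), ([269.5, 236.6], 0.68), ([434.9, 224.4], 0.62)]
scene
[... 374 characters left out ...]
 641. 1113.]
top tray [([264.7, 166.8], 0.9), ([114.5, 239.4], 0.81), ([405.2, 272.3], 0.66), ([221.3, 251.6], 0.56)]
top lane_floor [([266.2, 183.7], 0.86), ([222.4, 270.5], 0.74), ([121.0, 257.5], 0.72), ([411.5, 292.1], 0.58)]
top pusher_grip [([110.0, 264.4], 0.77), ([429.8, 307.6], 0.74), ([276.6, 175.7], 0.64), ([219.3, 282.6], 0.59)]
top pawl_pivot [([93.5, 272.4], 0.88), ([403.2, 305.4], 0.87), ([198.8, 280.7], 0.68), ([251.2, 172.5], 0.67), ([256.3, 185.1], 0.64)]
top pawl_knob [([199.3, 272.1], 0.67), ([249.4, 172.6], 0.52), ([406.6, 299.3], 0.4)]
top carton_center [([418.6, 165.2], 0.58)]
[[0.006, -1.0, -0.011], [-0.991, -0.005, -0.135], [0.135, 0.012, -0.991]] [ 265.  122. 1313.]
```

View pics/scene0.png

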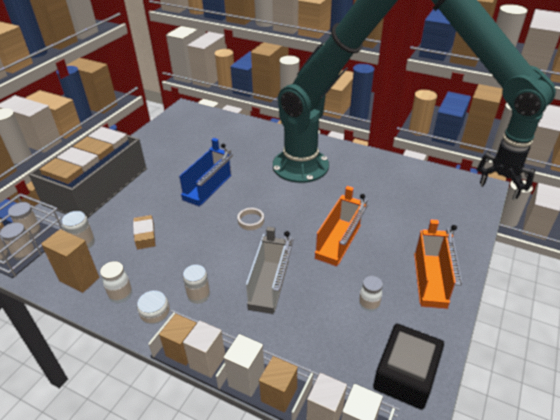

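View pics/top0.png

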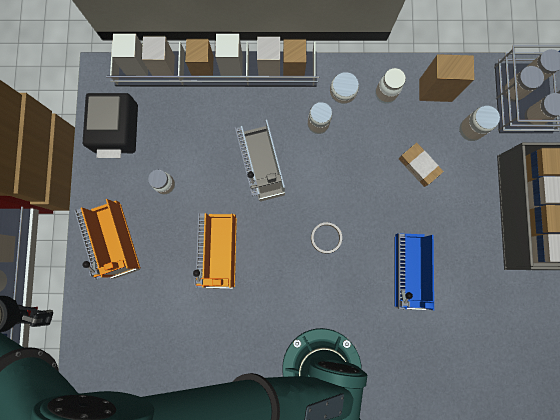

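The counter holds four tray look-alikes. In the top view they are orange at (108,238) and (217,250), blue at (414,272), and grey aluminium at (262,160), which is (270,275) in the scene view. The grey one with the white lip at (271,195) fits the description. The flat carton with its paper band is at top (420,165) and scene (144,231).

```bash
python3 - <<'E'
from h import *; import pickle
s=pickle.load(open("scene0.pkl","rb"));t=pickle.load(open("top0.pkl","rb"))
for n,a,b in [("tray",(269.6,281.9),(264.7,166.8)),("lane",(271.5,264),(266.2,183.7)),("grip",(269.5,236.6),(276.6,175.7)),("pivot",(287.4,238.8),(251.2,172.5)),("pivot2",(287.4,238.8),(256.3,185.1)),("knob",(289.2,234.6),(249.4,172.6)),("carton",(143.7,230.9),(418.6,165.2))]:
    X,e=tri([(s,a),(t,b)]); print(n,X.round(1),np.round(e,1))
print("tray z0",atz(s,(269.6,281.9),0),atz(t,(264.7,166.8),0)); print("lane z6",atz(s,(271.5,264),6),atz(t,(266.2,183.7),6))
crop(t,"ct",225,105,305,215,6);crop(s,"cs",230,215,310,315,6);
crop(t,"cc",390,135,450,195,8);
E
```

```text
tray [581.3 166.6   0.8] [0.5 0.5]
lane [528.6 154.4  22. ] [1.9 2. ]
grip [524.1 134.5 127.3] [2.2 2.4]
pivot [529.  199.1 149.7] [1.2 1.3]
pivot2 [501.2 186.  119.7] [0.9 1. ]
knob [525.3 202.9 164.7] [1.2 1.3]
carton [ 585.1 -292.    23.1] [1.2 1.3]
tray z0 [580.07383301 167.73756194   0.        ] [582.18441984 165.1692463    0.        ]
lane z6 [517.88072985 141.77531635   6.        ] [529.28559626 160.04429048   6.        ]
```

View pics/ct.png

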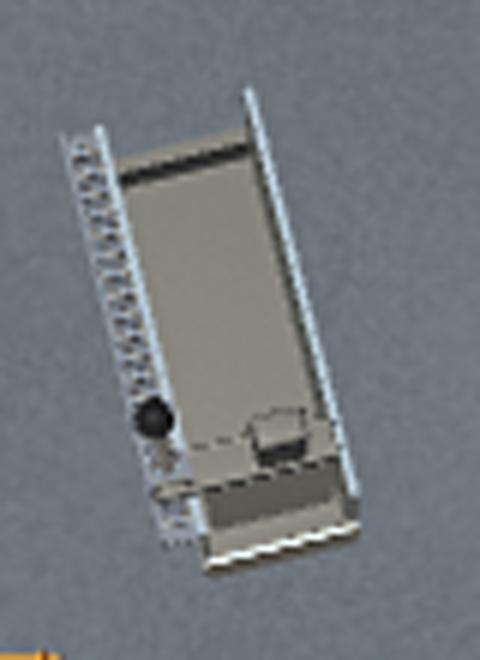

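View pics/cs.png

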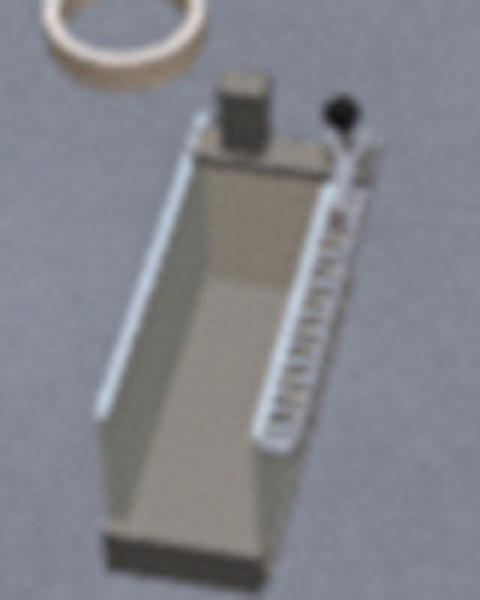

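View pics/cc.png

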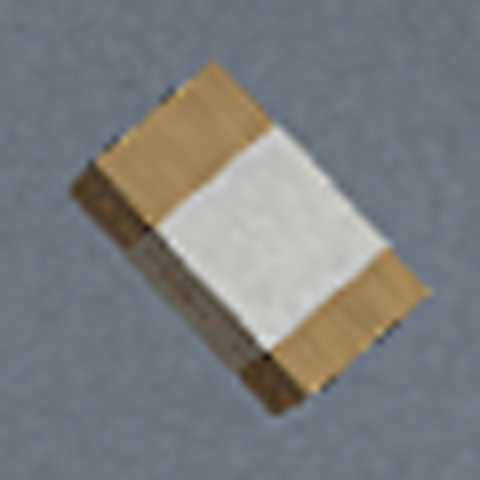

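```bash
python3 - <<'E'
from h import *; import pickle
s=pickle.load(open("scene0.pkl","rb"));t=pickle.load(open("top0.pkl","rb"))
a=atz(t,(225+250/6,105+90/6),105);b=atz(t,(225+355/6,105+490/6),105);print(a,b,np.linalg.norm(a-b),np.arctan2(*(a-b)[1::-1]))
h=np.arctan2(*(a-b)[1::-1])
c=atz(t,(225+98/6,105+128/6),105);print(c)
# carton corners top face z40
for q in [(215,60),(95,160),(305,392),(430,290)]: print(atz(t,(390+q[0]/8,135+q[1]/8),40).round(1))
x=np.array([np.cos(h),np.sin(h),0]);y=np.array([-x[1],x[0],0])
for yy in (y,-y):
  j=env.ik([500,160,400],frame([0,0,-1],yy)); print(j)
E
```

```text
[691.21051515 157.42914749 105.        ] [501.18798935 107.75172222 105.        ] 196.40877498607432 0.2557062383166606
[672.6079273  228.25910307 105.        ]
[ 646.9 -280.6   40. ]
[ 609.2 -235.7   40. ]
[ 523.5 -308.4   40. ]
[ 561.3 -355.    40. ]
[-0.62175151  0.16774846  0.26528512  1.85859593 -0.04861802  1.12147531
  1.48761222]
[-1.16300711  0.23805809  0.95055193  1.87623695 -0.21338146  1.13409486
 -1.44974697]
```

```bash
python3 - <<'E'
from h import *; import pickle
h=0.256
x=np.array([np.cos(h),np.sin(h),0]);y=np.array([-x[1],x[0],0])
env.move_ptp([520,165,380],frame([0,0,-1],y))
p=env.snapshot("wrist");save(p,"w1");pickle.dump(p,open("w1.pkl","wb"))
for q in ("tray","lane_floor","pusher_grip","pawl_pivot","pawl_knob"):
    print(q,[(np.round(d["point"],1).tolist(),round(d["confidence"],2)) for d in env.pinpoint(p,q)])
print((-cam(p)[0].T@cam(p)[1]).round(),cam(p)[0].round(2).tolist(),env.observe()["time_s"])
E
```

```text
tray [([274.2, 194.0], 0.96), ([545.0, 129.0], 0.87), ([382.4, 56.8], 0.79)]
lane_floor [([268.1, 160.7], 0.94), ([395.0, 14.8], 0.57), ([260.0, 168.6], 0.31)]
pusher_grip [([259.6, 166.9], 0.62)]
pawl_pivot [([299.5, 163.9], 0.97)]
pawl_knob [([299.9, 184.6], 0.76), ([299.6, 161.7], 0.27)]
[448. 146. 522.] [[-0.25, 0.97, 0.0], [0.92, 0.24, 0.29], [0.28, 0.07, -0.96]] 3.3333
```

View pics/w1.png

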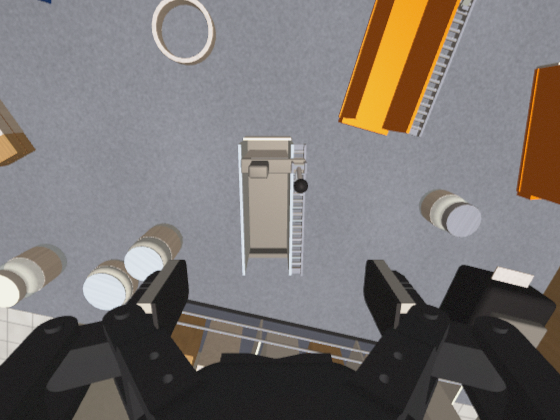

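The wrist view shows the grey tray upright. The lip is at (268,139), the post at (260,170), and the black knob at (300,186) sits to the rear of the pivot at (299,163).

```bash
python3 - <<'E'
from h import *; import pickle
p=pickle.load(open("w1.pkl","rb"))
crop(p,"w1c",230,130,320,210,8);crop(p,"w1d",230,205,320,285,8)
E
```

```text
(no output)
```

View pics/w1c.png

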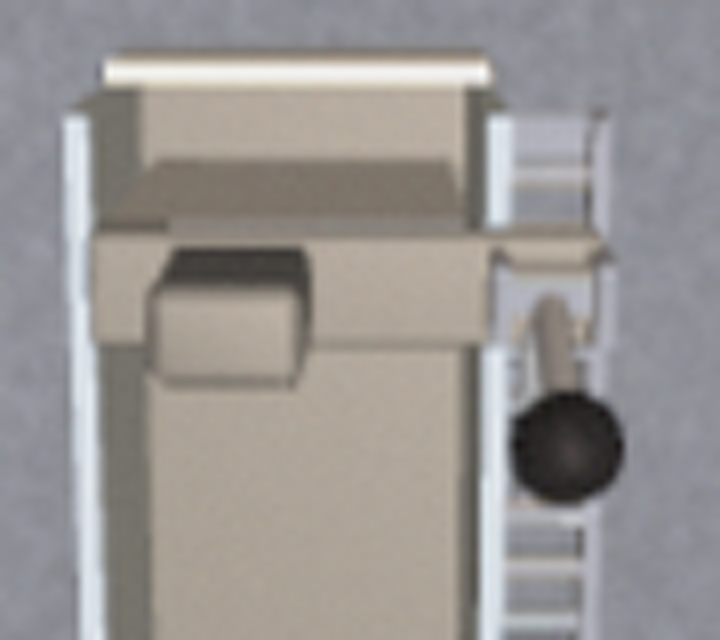

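View pics/w1d.png

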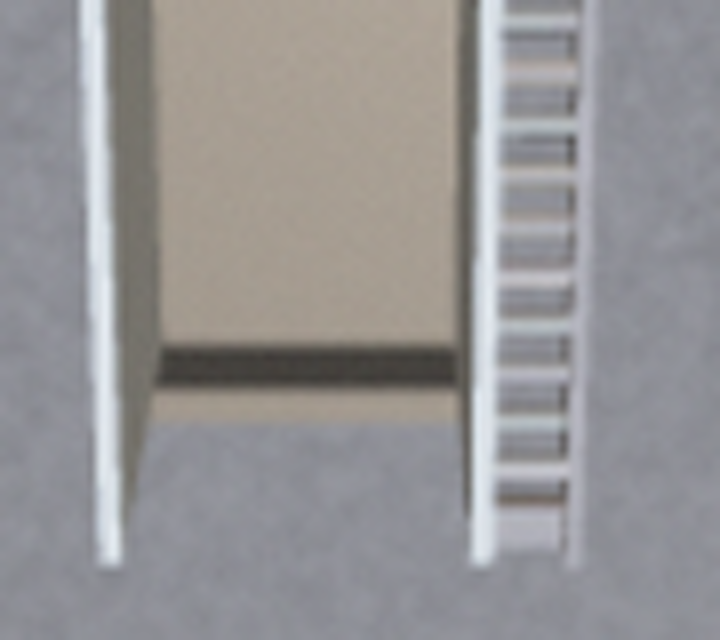

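```bash
cat > fit.py <<'E'
from h import *; import pickle
from scipy.optimize import least_squares
p=pickle.load(open("w1.pkl","rb"))
T=[((63,115,130),(-100,-38,105)),((90,115,130),(-100,-34,105)),((488,115,130),(-100,34,105)),((512,115,130),(-100,38,105)),
((100,566,205),(100,-38,105)),((122,566,205),(100,-34,105)),((471,567,205),(100,34,105)),((493,567,205),(100,38,105))]
P=[((155,290),(-8,-12+-8,159)),((298,290),(-8,4,159)),((163,385),(8,-20,159)),((298,382),(8,4,159))]
px=lambda u,v,o:np.array([230+(u+.5)/8-.5,o+(v+.5)/8-.5])
def W(q,X): c,s=np.cos(q[2]),np.sin(q[2]); return [q[0]+c*X[0]-s*X[1],q[1]+s*X[0]+c*X[1],X[2]]
def f(q):
    r=[proj(p,W(q,X))-px(*u) for u,X in T]
    r+=[proj(p,W(q,(X[0]-85+q[3],X[1],X[2])))-px(*u,130) for u,X in P]
    return np.ravel(r)
s=least_squares(f,[581,167,.256,10]); print(s.x,f(s.x).reshape(-1,2).round(1).tolist())
q=s.x
k=atz(p,px(567,447,130),159); d=k-np.array([q[0],q[1],159]);c,sn=np.cos(q[2]),np.sin(q[2])
print("knob tray",d[0]*c+d[1]*sn,-d[0]*sn+d[1]*c, "expected x",-85+q[3]+22)
for n,u in [("scene0",(289.2,234.6)),("top0",(225+153/6-.5,105+417/6-.5))]:
    t=pickle.load(open(n+".pkl","rb")); print(n,"proj knob",proj(t,W(q,(-63+q[3],44,159))),u)
t=pickle.load(open("top0.pkl","rb"))
print("wall ends",proj(t,W(q,(100,-36,105))),(225+250/6-.5,105+90/6-.5),proj(t,W(q,(100,36,105))),(225+100/6-.5,105+128/6-.5))
E
python3 fit.py
```

```text
[5.86739195e+02 1.68064952e+02 2.54926566e-01 1.28064640e+01] [[0.3, 0.1], [-0.1, 0.1], [0.3, 0.2], [0.2, 0.2], [0.1, -0.2], [-0.0, -0.2], [0.2, -0.2], [0.0, -0.2], [-1.1, -0.7], [1.0, -0.6], [-1.7, 0.5], [1.0, 0.9]]
knob tray -55.27529085680668 44.004262541474915 expected x -50.19353602357444
scene0 proj knob [286.15903576 235.87328562] (289.2, 234.6)
top0 proj knob [250.23171223 172.94336698] (250.0, 174.0)
wall ends [266.30850733 119.52714167] (266.1666666666667, 119.5) [241.39375536 125.7063292 ] (241.16666666666666, 125.83333333333333)
```

```bash
cat >> h.py <<'E'
Q=[586.74,168.06,0.2549]
hx=np.array([np.cos(Q[2]),np.sin(Q[2]),0]);hy=np.array([-hx[1],hx[0],0])
def TW(x,y,z): return (np.array([Q[0],Q[1],0])+hx*x+hy*y+np.array([0,0,z])).tolist()
TD=frame([0,0,-1],hy)
E
python3 - <<'E'
from h import *; import pickle
env.command_gripper(0.0)
env.move_ptp(TW(-20,44,230),TD)
env.move_linear(TW(-20,44,147),speed=150,max_force=15)
print(env.observe()["tcp_pos"],TW(-20,44,147))
print(env.move_linear(TW(-72,44,147),speed=60,max_force=8))
env.move_linear(TW(-72,44,147+70),speed=150)
o=env.observe();print(o["tcp_pos"],o["wrist_force"],o["time_s"])
env.move_ptp(TW(-70,0,330),TD)
p=env.snapshot("wrist");save(p,"w2");pickle.dump(p,open("w2.pkl","wb"))
s=env.snapshot("scene");crop(s,"s2",230,215,310,315,6)
E
```

```text
[557.39541601 205.74734196 148.43460977] [556.2916894862537, 205.59532185633267, 147.0]
False
[505.68510479 192.39597787 216.68094186] [ 0.24277239  0.17556976 -0.03232633] 7.1167
```

View pics/w2.png

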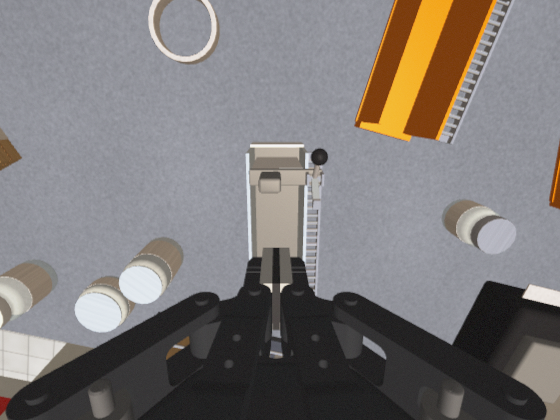

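View pics/s2.png

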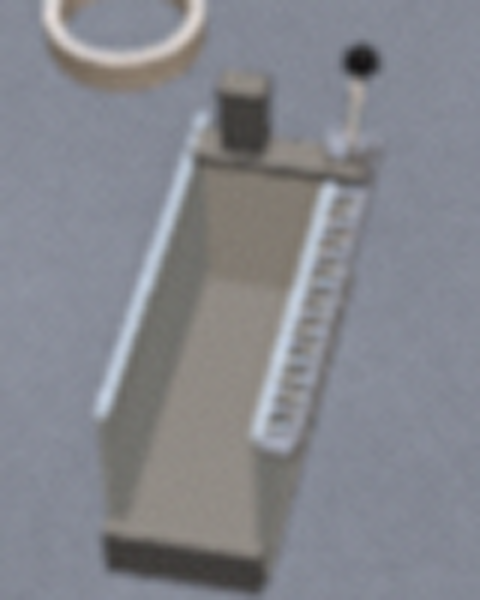

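The knob now leans to the front, at (319,157) in the wrist view, with the pusher still forward. Next I draw the pusher back by pushing on the front of the post.

```bash
python3 - <<'E'
from h import *; import pickle
env.move_ptp(TW(-104,-8,220),TD)
env.move_linear(TW(-104,-8,128),speed=150,max_force=15)
print(env.move_linear(TW(36,-8,128),speed=70,max_force=14))
o=env.observe();print(o["tcp_pos"],o["wrist_force"],TW(26,-8,128))
env.dwell(.3)
d=np.array(o["tcp_pos"])-[Q[0],Q[1],0];print("tray x",d@hx,d@hy)
env.move_linear(TW(d@hx-8,-8,130),speed=100)
env.move_linear(TW(d@hx-8,-8,230),speed=200)
env.move_ptp(TW(-60,0,330),TD)
p=env.snapshot("wrist");save(p,"w3");pickle.dump(p,open("w3.pkl","wb"))
s=env.snapshot("scene");crop(s,"s3",230,215,310,315,6)
print(env.observe()["time_s"])
E
```

```text
True
[613.36632763 166.92405939 127.11373899] [ 0.27798947 -0.51812425  0.45948861] [613.9170905285181, 166.8743565440087, 128.0]
tray x 25.479565569527775 -7.813029010443857
12.6667
```

View pics/w3.png

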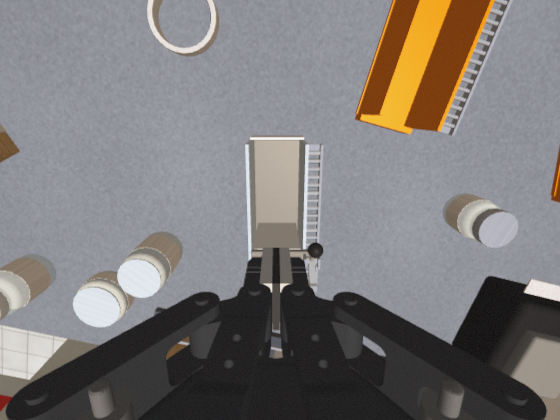

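View pics/s3.png

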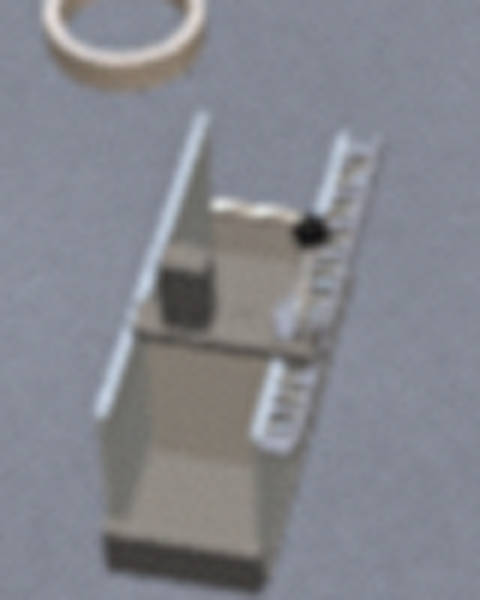

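Pusher check: the finger stopped at tray x = 25.5 mm, against 26 mm expected at the rear stop, and the knob is still thrown to the front. Next is the carton.

```bash
python3 - <<'E'
from h import *
up=np.array([0,0,1.])
C=np.array([585,-295,0]);g=env.grip_point_offset
for sg in (1,-1):
  e=sg*np.array([np.cos(.71),np.sin(.71),0]); yy=np.cross(up,e)
  for a in (0,.3,.5,.7):
    for s in (1,-1):
      d=-up*np.cos(a)-e*np.sin(a)
      gp=C+e*25+up*24; q=frame(d,s*yy)
      j=env.ik((gp+d*g).tolist(),q); j1=env.ik((gp+d*g+up*120).tolist(),q)
      print("grasp",sg,a,s,None if j is None else j.round(2),j1 is not None)
for a in (0,.3,.5,.7):
  for px in (520,600,680):
   for yaw in np.arange(-1.6,1.6,.4):
    e=np.array([np.cos(yaw),np.sin(yaw),0]); yy=np.cross(up,e)
    d=-up*np.sin(a)+e*np.cos(a)
    gp=np.array([px,-250,85.]);r=[]
    for s in (1,-1):
      j=env.ik((gp+d*g).tolist(),frame(d,s*yy)); r.append(j is not None)
    if any(r): print("place",a,px,round(yaw,1),r)
for s in (1,-1):
  for z in (90,240): 
   j=env.ik(TW(-45,0,z),frame(-up,s*hx)); print("tray",s,z,None if j is None else j.round(2))
E
```

```text
grasp 1 0 1 [ 0.25  0.82  0.17  1.86 -0.26  0.48  2.88] True
grasp 1 0 -1 [-0.04  0.92  0.64  1.88 -0.89  0.66  0.3 ] True
grasp 1 0.3 1 [ 0.05  0.89  0.33  1.77 -0.01  0.68  2.57] True
grasp 1 0.3 -1 [-0.18  1.    0.71  1.78 -0.51  0.73 -0.13] True
grasp 1 0.5 1 [-0.04  0.96  0.39  1.7   0.11  0.83  2.43] True
grasp 1 0.5 -1 [-0.24  1.07  0.75  1.71 -0.31  0.84 -0.34] True
grasp 1 0.7 1 [-0.11  1.03  0.43  1.63  0.21  0.99  2.33] True
grasp 1 0.7 -1 [-0.3   1.17  0.81  1.64 -0.2   0.97 -0.44] True
grasp -1 0 1 [ 0.02  0.91  0.64  1.92 -0.93  0.64  0.41] True
grasp -1 0 -1 [ 0.31  0.8   0.18  1.91 -0.3   0.46  2.99] True
grasp -1 0.3 1 [ 0.4   0.81  0.23  1.97 -1.06  0.53  0.66] True
grasp -1 0.3 -1 [ 0.78  0.81 -0.33  1.95 -0.17  0.32  3.  ] True
grasp -1 0.5 1 [ 0.52  0.84  0.18  1.99 -1.31  0.64  0.97] True
grasp -1 0.5 -1 [ 1.12  0.94 -0.7   1.96  0.22  0.28  2.75] True
grasp -1 0.7 1 [ 0.57  0.9   0.22  2.   -1.48  0.87  1.2 ] True
grasp -1 0.7 -1 [ 1.31  1.09 -0.89  1.96  0.25  0.26  2.85] True
place 0 520 -1.6 [True, True]
place 0 520 -1.2 [True, True]
place 0 520 -0.8 [True, 
[... 2202 characters left out ...]
 True]
place 0.7 600 -1.2 [True, True]
place 0.7 600 -0.8 [True, True]
place 0.7 600 -0.4 [True, True]
place 0.7 600 -0.0 [True, True]
place 0.7 600 0.4 [True, True]
place 0.7 600 0.8 [True, True]
place 0.7 600 1.2 [True, True]
place 0.7 680 -1.6 [True, True]
place 0.7 680 -1.2 [True, True]
place 0.7 680 -0.8 [True, True]
place 0.7 680 -0.4 [True, True]
place 0.7 680 -0.0 [True, True]
place 0.7 680 0.4 [True, True]
place 0.7 680 0.8 [True, True]
place 0.7 680 1.2 [True, True]
tray 1 90 [-0.65  0.63  0.4   2.08 -0.49  0.52  0.37]
tray 1 240 [-0.75  0.42  0.53  1.98 -0.29  0.81  0.2 ]
tray -1 90 [-0.31  0.6  -0.07  2.07  0.09  0.48  2.95]
tray -1 240 [-0.3   0.38 -0.08  1.96  0.04  0.8   2.99]
```

```bash
cat >> h.py <<'E'
up=np.array([0,0,1.]);g=18.7;A=0.45
def epose(gp,yaw,d_kind,s=-1,a=A):
    e=np.array([np.cos(yaw),np.sin(yaw),0]); yy=np.cross(up,e)*s
    d=-up*np.cos(a)-e*np.sin(a) if d_kind=="grasp" else -up*np.sin(a)+e*np.cos(a)
    return (np.array(gp,float)+d*g).tolist(),frame(d,yy)
E
python3 - <<'E'
from h import *; import pickle
env.command_gripper(1.0)
env.move_ptp([560,-270,330],frame(-up,-np.cross(up,[np.cos(.71),np.sin(.71),0])))
p=env.snapshot("wrist");save(p,"w4");pickle.dump(p,open("w4.pkl","wb"))
print([(np.round(d["point"],1).tolist(),round(d["confidence"],2)) for d in env.pinpoint(p,"carton_center")],env.observe()["time_s"])
E
```

```text
[([299.2, 162.3], 0.76)] 15.1167
```

View pics/w4.png

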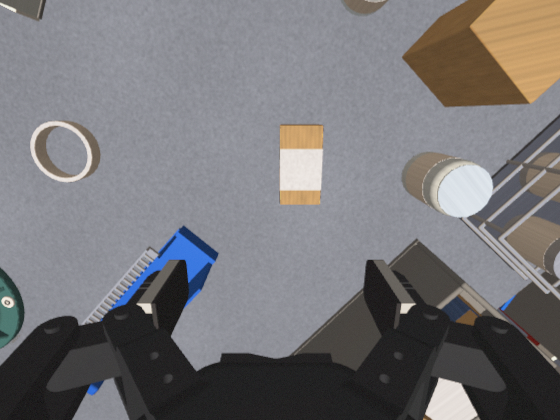

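The carton spans about (280,125) to (323,205), with clear counter around it. The black crate lies beyond, lower right.

```bash
python3 - <<'E'
from h import *; import pickle
p=pickle.load(open("w4.pkl","rb"));crop(p,"w4c",260,110,345,220,5)
E
```

```text
(no output)
```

View pics/w4c.png

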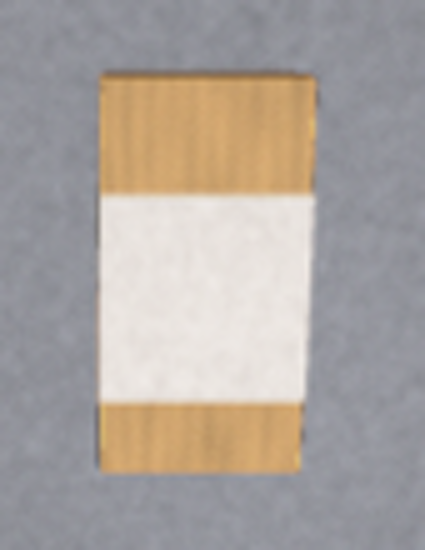

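```bash
python3 - <<'E'
from h import *; import pickle
p=pickle.load(open("w4.pkl","rb"))
c=[atz(p,(260+(u+.5)/5-.5,110+(v+.5)/5-.5),40) for u,v in [(100,76),(316,76),(300,472),(100,472)]]
print(np.round(c,1)); 
m=np.mean(c,0);d1=(c[0]+c[1]-c[2]-c[3])/2;d2=(c[0]+c[3]-c[1]-c[2])/2
print(m,np.linalg.norm(d1),np.arctan2(d1[1],d1[0]),np.linalg.norm(d2),np.arctan2(d2[1],d2[0]))
yaw=np.arctan2(d1[1],d1[0])
for k in ([25,24],[25,150]):
  pos,q=epose(m*[1,1,0]+np.array([np.cos(yaw),np.sin(yaw),0])*k[0]+up*k[1],yaw,"grasp"); print(pos,env.ik(pos,q).round(2))
for Y in (-.5,-.2,0,.2,.4):
  for P in ([600,-200],[560,-250],[640,-200]):
    for z in (87,160):
      pos,q=epose([*P,z],Y,"place"); j=env.ik(pos,q); print(Y,P,z,None if j is None else j.round(2))
E
```

```text
[[ 609.5 -234.9   40. ]
 [ 648.4 -280.    40. ]
 [ 562.4 -355.    40. ]
 [ 523.4 -309.8   40. ]]
[ 585.9070121  -294.92011809   40.        ] 114.13583040400721 0.7162476201771832 59.62256048102431 2.283259278453926
[598.6287180581008, -283.8464995203234, 7.161639186004944] [-0.26  1.09  0.81  1.73 -0.45  0.83 -0.21]
[598.6287180581008, -283.8464995203234, 133.16163918600495] [-0.3   0.93  0.88  1.71 -0.32  0.98 -0.24]
-0.5 [600, -200] 87 [ 0.61  1.06 -0.7   2.46  2.67  1.58  2.04]
-0.5 [600, -200] 160 [ 0.83  1.05 -1.08  2.47  2.54  1.58  2.34]
-0.5 [560, -250] 87 None
-0.5 [560, -250] 160 None
-0.5 [640, -200] 87 [ 0.6   1.05 -0.7   2.37  2.66  1.5   2.07]
-0.5 [640, -200] 160 [ 0.82  1.05 -1.08  2.38  2.53  1.52  2.38]
-0.2 [600, -200] 87 [ 1.06  1.29 -1.08  2.46  2.95  1.36  2.66]
-0.2 [600, -200] 160 [ 1.04  1.05 -1.08  2.48  2.84  1.25  2.51]
-0.2 [560, -250] 87 [ 1.23  1.3  -1.08  2.48  3.02  1.26  2.72]
-0.2 [560, -250] 160 None
-0.2 [640, -200] 87 [ 1.02  1.28 -1.08  2.38  2.92  1.3   2.65]
-0.2 [640, -200] 160 [ 1.01  1.05 -1.08  2.4   2.82  1.19  2.53]
0 [600, -200] 87 [ 1.
[... 409 characters left out ...]
]
0.2 [600, -200] 160 [ 1.27  1.06 -1.08  2.36  3.23  0.65  2.58]
0.2 [560, -250] 87 [ 1.44  1.27 -1.08  2.34  3.27  0.59  2.81]
0.2 [560, -250] 160 [ 1.43  1.06 -1.08  2.36  3.36  0.54  2.54]
0.2 [640, -200] 87 [ 1.24  1.26 -1.08  2.28  3.18  0.69  2.78]
0.2 [640, -200] 160 [ 1.22  1.06 -1.08  2.29  3.19  0.63  2.58]
0.4 [600, -200] 87 [ 1.35  1.27 -1.08  2.25  3.38  0.4   2.75]
0.4 [600, -200] 160 [ 1.34  1.07 -1.09  2.27  3.55  0.37  2.42]
0.4 [560, -250] 87 [ 1.49  1.27 -1.09  2.24  3.53  0.28  2.66]
0.4 [560, -250] 160 [ 1.48  1.08 -1.09  2.26  3.83  0.27  2.21]
0.4 [640, -200] 87 [ 1.3   1.26 -1.08  2.19  3.37  0.38  2.72]
0.4 [640, -200] 160 [ 1.29  1.08 -1.08  2.2   3.51  0.35  2.42]
```

```bash
python3 - <<'E'
from h import *
m=np.array([585.9,-294.9,0]);res=[]
print(env.observe()["joint_positions"].round(2))
for sg in (0,1):
 y0=.716-sg*np.pi
 for s in (1,-1):
  for a in (.3,.45,.65):
   pos,q=epose(m+25*np.array([np.cos(y0),np.sin(y0),0])+up*24,y0,"grasp",s,a); jg=env.ik(pos,q)
   if jg is None: continue
   for Y in np.arange(-3.1,3.1,.3):
    for P in ([600,-200],[640,-240],[690,-180]):
     pos,q=epose([*P,95],Y,"place",s,a); j=env.ik(pos,q)
     if j is not None: res.append((np.abs(j-jg).max(),sg,s,a,round(Y,1),P,jg.round(2).tolist(),j.round(2).tolist()))
res.sort(key=lambda r:r[0])
for r in res[:14]: print(r)
E
```

```text
[-0.22  0.48  0.88  1.77 -0.42  1.09 -0.06]
(np.float64(0.8672549608062474), 0, 1, 0.3, np.float64(1.4), [690, -180], [-0.4, 1.38, 1.31, 1.79, -1.14, 1.15, -2.75], [0.21, 1.2, 0.61, 1.55, -1.43, 1.92, -1.89])
(np.float64(0.8969712969973145), 0, 1, 0.3, np.float64(1.7), [690, -180], [-0.4, 1.38, 1.31, 1.79, -1.14, 1.15, -2.75], [0.2, 1.26, 0.61, 1.35, -1.24, 2.03, -1.86])
(np.float64(0.9023480214349224), 0, 1, 0.3, np.float64(1.1), [640, -240], [-0.4, 1.38, 1.31, 1.79, -1.14, 1.15, -2.75], [0.43, 1.1, 0.42, 1.74, -1.45, 1.69, -1.85])
(np.float64(0.9084874408514758), 0, 1, 0.3, np.float64(2.0), [690, -180], [-0.4, 1.38, 1.31, 1.79, -1.14, 1.15, -2.75], [0.25, 1.26, 0.42, 1.15, -0.94, 2.05, -1.87])
(np.float64(0.9354898941558074), 0, 1, 0.3, np.float64(1.4), [640, -240], [-0.4, 1.38, 1.31, 1.79, -1.14, 1.15, -2.75], [0.31, 1.2, 0.61, 1.55, -1.33, 1.94, -1.82])
(np.float64(0.9395339368174749), 0, 1, 0.45, np.float64(1.1), [690, -180], [-0.43, 1.42, 1.32, 1.74, -1.01, 1.15, -2.88], [0.29, 1.03, 0.42, 1.76, -1.49, 1.5, -1.94])
(np.float64(0.9756855353326934), 0, 1, 0.3, np.float64(2.0), [6
[... 569 characters left out ...]
.61, 1.77, -1.49, 1.69, -1.87])
(np.float64(1.0319713627719929), 0, 1, 0.3, np.float64(1.1), [600, -200], [-0.4, 1.38, 1.31, 1.79, -1.14, 1.15, -2.75], [0.29, 1.14, 0.61, 1.89, -1.52, 1.83, -1.72])
(np.float64(1.0514725582330404), 0, 1, 0.3, np.float64(2.0), [600, -200], [-0.4, 1.38, 1.31, 1.79, -1.14, 1.15, -2.75], [0.29, 1.19, 0.42, 1.37, -0.82, 1.97, -1.7])
(np.float64(1.0542508761366833), 1, -1, 0.3, np.float64(-1.3), [600, -200], [-0.06, 1.13, 1.04, 1.99, -1.53, 1.17, -2.17], [-0.97, 1.64, 1.28, 2.17, -1.28, 0.12, -2.11])
(np.float64(1.0561615419877037), 1, -1, 0.3, np.float64(-1.3), [640, -240], [-0.06, 1.13, 1.04, 1.99, -1.53, 1.17, -2.17], [-0.87, 1.65, 1.3, 2.09, -1.35, 0.12, -2.0])
```

```bash
python3 - <<'E'
from h import *
m=np.array([585.9,-294.9,0]);y0=.716;e=np.array([np.cos(y0),np.sin(y0),0])
pos,q=epose(m+25*e+up*140,y0,"grasp",-1); env.move_ptp(pos,q)
pos,q=epose(m+25*e+up*25,y0,"grasp",-1); print(env.move_linear(pos,speed=120,max_force=12))
print(env.observe()["tcp_pos"],pos)
env.command_gripper(0.0,60)
o=env.observe();print(o["grip_width"],o["joint_positions"].round(2))
pos,q=epose(m+25*e+up*170,y0,"grasp",-1);env.move_linear(pos,speed=120)
o=env.observe();jg=o["joint_positions"];print(o["grip_width"],o["wrist_force"],jg.round(2),o["time_s"])
res=[]
for Y in np.arange(.3,2.3,.2):
  for P in ([600,-200],[640,-200],[640,-240],[690,-180],[620,-280]):
   z=[env.ik(*epose([*P,h],Y,"place",-1)) for h in (85,190)]
   if z[0] is not None and z[1] is not None: res.append((np.abs(z[1]-jg).max(),np.abs(z[1]-z[0]).max(),round(Y,1),P,z[0].round(2).tolist(),z[1].round(2).tolist()))
res.sort(key=lambda r:r[0])
for r in res[:8]:print(r)
s=env.snapshot("scene");save(s,"s5")
import pickle
t=pickle.load(open("w4.pkl","rb"))
print("tallbox",atz(t,(445,105),0),atz(t,(403,57),150)); print("crate",atz(t,(417,241),90),atz(t,(295,355),90))
E
```

```text
False
[ 599.15154125 -284.43978738    9.07263558] [598.6244476223922, -283.82953192458797, 8.161639186004944]
0.6909360734809461 [-0.25  1.07  0.79  1.73 -0.41  0.82 -0.24]
0.6908075649883271 [-0.0919577  -0.31752314 -1.4389772 ] [-0.31  0.91  0.9   1.7  -0.31  1.01 -0.23] 18.8
(np.float64(1.178624232680443), np.float64(0.1461669742198207), np.float64(1.5), [690, -180], [0.6, 1.07, -0.14, 1.49, -0.87, 1.36, 0.98], [0.52, 0.93, 0.01, 1.5, -0.95, 1.5, 0.95])
(np.float64(1.1843415110828899), np.float64(0.18816946811985347), np.float64(1.3), [690, -180], [0.67, 1.03, -0.2, 1.61, -0.99, 1.19, 0.99], [0.55, 0.88, -0.01, 1.63, -1.08, 1.36, 0.95])
(np.float64(1.1966535051567746), np.float64(0.12884836807674738), np.float64(1.7), [690, -180], [0.54, 1.1, -0.1, 1.36, -0.76, 1.51, 0.99], [0.48, 0.98, 0.02, 1.38, -0.83, 1.64, 0.96])
(np.float64(1.2140508511603707), np.float64(0.16749376861456422), np.float64(1.3), [620, -280], [0.83, 1.04, -0.19, 1.59, -0.86, 1.28, 1.01], [0.72, 0.89, -0.02, 1.61, -0.95, 1.44, 0.98])
(np.float64(1.2151588942071423), np.float64(0.17626576572449904), np.float64(1.
[... 152 characters left out ...]
.14222526169035588), np.float64(1.5), [640, -240], [0.7, 1.06, -0.14, 1.5, -0.8, 1.4, 1.02], [0.62, 0.92, -0.0, 1.52, -0.87, 1.54, 0.99])
(np.float64(1.2267089672657299), np.float64(0.24348387803335203), np.float64(1.1), [690, -180], [0.71, 1.0, -0.23, 1.74, -1.17, 1.04, 1.06], [0.55, 0.84, 0.01, 1.76, -1.26, 1.24, 0.99])
(np.float64(1.2282624228624552), np.float64(0.13817550757718822), np.float64(1.5), [620, -280], [0.75, 1.07, -0.13, 1.47, -0.76, 1.44, 1.02], [0.68, 0.93, -0.01, 1.49, -0.83, 1.58, 1.0])
tallbox [ 789.88355569 -402.78664343    0.        ] [ 737.40131597 -279.97432185  150.        ]
crate [ 617.48101891 -476.62684784   90.        ] [ 364.61381249 -479.04058545   90.        ]
```

View pics/s5.png

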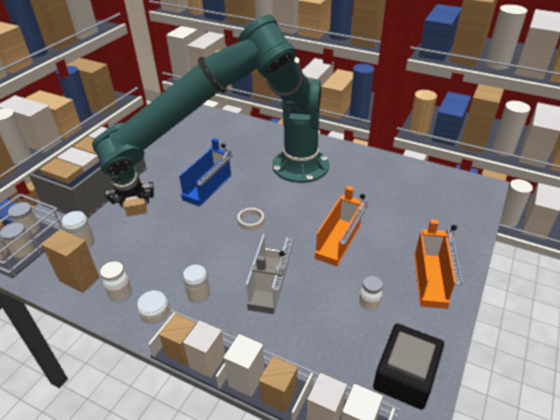

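```bash
python3 - <<'E'
from h import *
import pickle
P=[605,-205];Y=1.2
hi=epose([*P,190],Y,"place",-1);lo=epose([*P,92],Y,"place",-1)
print(env.ik(*hi).round(2),env.ik(*lo).round(2))
env.move_ptp(*hi)
o=env.observe();print(o["grip_width"],o["wrist_force"],o["tcp_pos"],hi[0])
s=env.snapshot("scene");crop(s,"s6",90,130,290,280,4)
t=env.snapshot("top");crop(t,"t6",330,90,490,230,4)
env.move_linear(lo[0],speed=120,max_force=15)
o=env.observe();print(o["tcp_pos"],o["wrist_force"],o["time_s"])
s=env.snapshot("scene");crop(s,"s7",90,130,290,280,4)
E
```

```text
[ 0.64  0.81  0.02  1.82 -1.12  1.32  1.08] [ 0.78  0.97 -0.18  1.81 -1.05  1.13  1.12]
0.6984249218423569 [ 0.03878727  0.39010335 -1.91540396] [ 610.92887996 -189.00486365  181.07537499] [611.1015106136273, -189.30598957773768, 181.86614451212]
[ 611.49264175 -189.48138513   84.48487296] [ 0.78026005 -0.17910056 -1.17072835] 21.1083
```

View pics/s7.png

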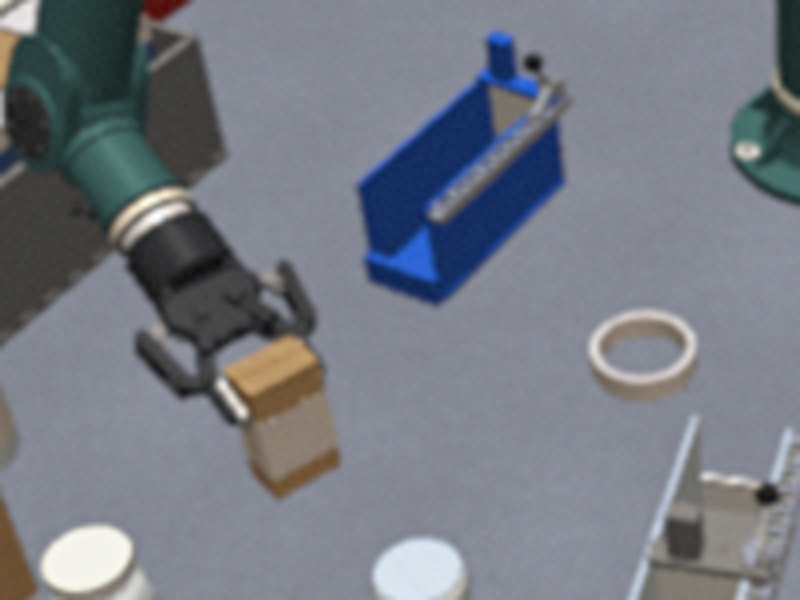

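View pics/t6.png

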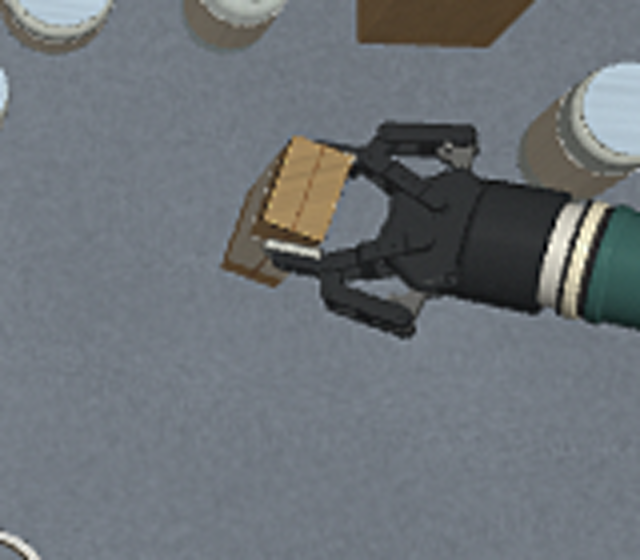

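The carton is held upright near (290,415) in the crop. I'll lower it to contact, release it and back off.

```bash
python3 - <<'E'
from h import *
import pickle
P=[605,-205];Y=1.2
lo=epose([*P,74],Y,"place",-1)
print(env.move_linear(lo[0],speed=25,max_force=4))
o=env.observe();print(o["tcp_pos"],lo[0],o["wrist_force"])
env.command_gripper(1.0)
e=np.array([np.cos(Y),np.sin(Y),0]);d=-up*np.sin(A)+e*np.cos(A)
env.move_linear((o["tcp_pos"]-d*110).tolist(),speed=150)
env.move_linear((o["tcp_pos"]-d*110+up*150).tolist(),speed=250)
s=env.snapshot("scene");crop(s,"s8",90,130,290,280,4);pickle.dump(s,open("s8.pkl","wb"))
t=env.snapshot("top");crop(t,"t8",330,90,490,230,4);pickle.dump(t,open("t8.pkl","wb"))
for p in (s,t): print([(np.round(d["point"],1).tolist(),round(d["confidence"],2)) for d in env.pinpoint(p,"carton_center")])
print(env.observe()["time_s"],env.observe()["joint_positions"].round(2))
for a in (1,-1):
  for ang in (Y,): 
    j=env.ik([612,-189,300],frame(-up,a*e));print(a,None if j is None else j.round(2))
E
```

```text
True
[ 611.28856618 -189.30520104   75.05321988] [611.1015106136273, -189.30598957773768, 65.86614451212] [-1.10860502 -0.47187996  3.03461454]
[([161.4, 238.2], 0.9)]
[([391.5, 157.0], 0.56)]
23.8417 [ 0.73  0.73  0.09  1.71 -1.01  1.52  0.96]
1 [ 0.19  0.42  0.05  1.74 -0.02  0.98  1.45]
-1 [-0.22  0.48  0.66  1.76 -0.34  1.02 -1.38]
```

View pics/s8.png

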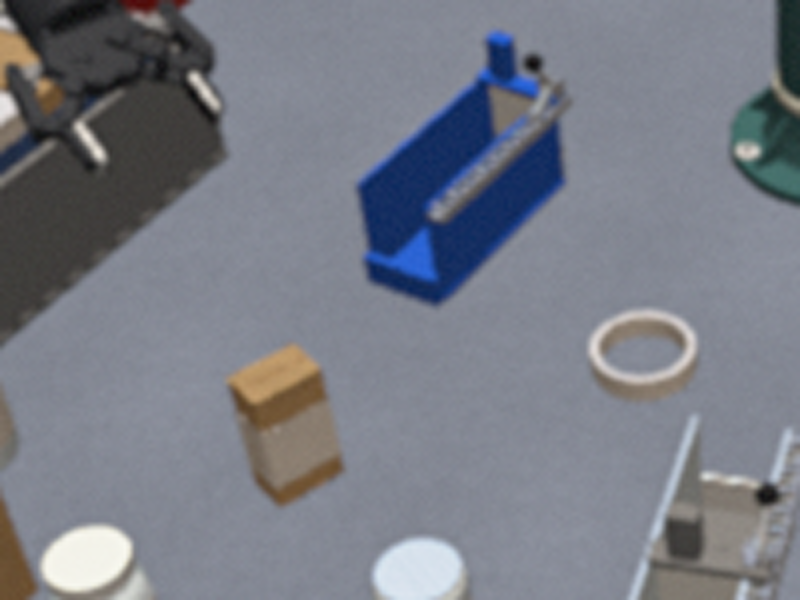

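View pics/t8.png

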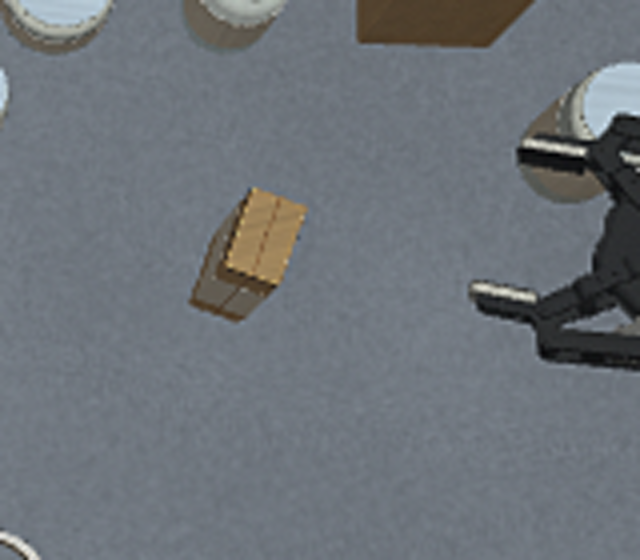

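The carton stands free. Next is a wrist view from above to get its exact pose.

```bash
python3 - <<'E'
from h import *
import pickle
e=np.array([np.cos(1.2),np.sin(1.2),0])
env.move_ptp([607,-200,330],frame(-up,e))
p=env.snapshot("wrist");save(p,"w9");pickle.dump(p,open("w9.pkl","wb"))
print([(np.round(d["bbox"],1).tolist(),round(d["confidence"],2)) for d in env.recognise(p,"carton_center")],env.observe()["time_s"])
u=np.array(p["pixels"]);
E
```

```text
[([259.3, 143.1, 295.2, 203.5], 0.58)] 24.875
```

View pics/w9.png

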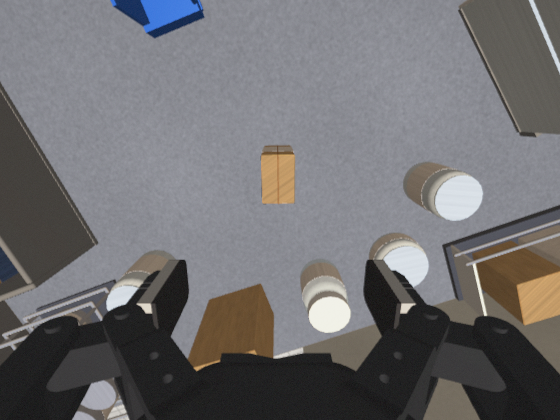

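```bash
python3 - <<'E'
from h import *
import pickle
p=pickle.load(open("w9.pkl","rb"));crop(p,"w9c",250,135,305,215,7)
E
```

```text
(no output)
```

View pics/w9c.png

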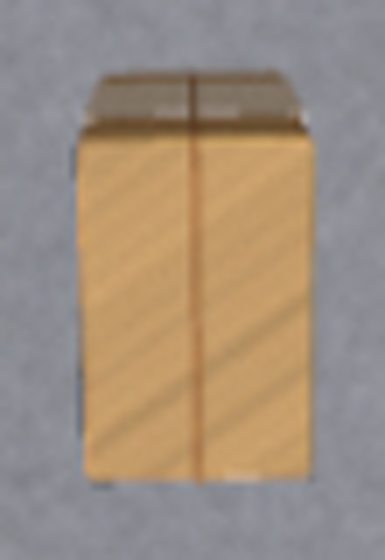

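```bash
python3 - <<'E'
from h import *
import pickle
p=pickle.load(open("w9.pkl","rb"))
c=[atz(p,(250+(u+.5)/7-.5,135+(v+.5)/7-.5),115) for u,v in [(78,138),(315,136),(310,480),(88,482)]]
m=np.mean(c,0);n=(c[0]+c[3]-c[1]-c[2])/2;l=(c[0]+c[1]-c[2]-c[3])/2
print(m,np.linalg.norm(n),np.arctan2(n[1],n[0]),np.linalg.norm(l),np.arctan2(l[1],l[0]))
E
```

```text
[ 606.79543576 -200.63733446  115.        ] 39.2399939785456 -1.9363446753957732 59.872720679945814 2.7759588600887133
```

Fitted carton top: centre (606.8, -200.6), heading 1.205 rad, size 59.9 × 39.2 mm, which matches the given 60 × 40. Grasping from above.

```bash
python3 - <<'E'
from h import *
import pickle
e=np.array([np.cos(1.205),np.sin(1.205),0]);c=[606.8,-200.6]
q=frame(-up,e)
env.move_ptp([*c,190],q)
print(env.move_linear([*c,68],speed=120,max_force=10))
env.command_gripper(0.0,60)
o=env.observe();print(o["grip_width"],o["tcp_pos"])
env.move_linear([*c,260],speed=150)
o=env.observe();print(o["grip_width"],o["tcp_pos"],o["wrist_force"])
q2=frame(-up,hx)
env.move_ptp(TW(-45,0,260),q2)
o=env.observe();print(o["tcp_pos"],TW(-45,0,260),o["joint_positions"].round(2),o["time_s"])
p=env.snapshot("wrist");save(p,"w10");pickle.dump(p,open("w10.pkl","wb"))
s=env.snapshot("scene");crop(s,"s10",190,170,340,320,5);pickle.dump(s,open("s10.pkl","wb"))
t=env.snapshot("top");crop(t,"t10",205,100,325,220,6);pickle.dump(t,open("t10.pkl","wb"))
E
```

```text
False
0.4655969522343853 [ 607.26892337 -200.50792954   68.54191861]
0.46162100822844365 [ 606.0364408  -200.35444076  258.82734743] [-0.09726551 -0.15387249 -2.23402506]
[543.62334062 155.47219919 259.85989313] [543.1940168074013, 156.71331115303155, 260.0] [-0.51  0.36  0.19  1.95 -0.09  0.84 -0.01] 29.9333
```

View pics/w10.png

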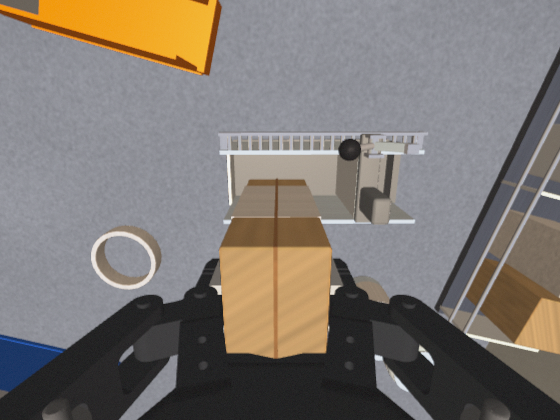

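View pics/s10.png

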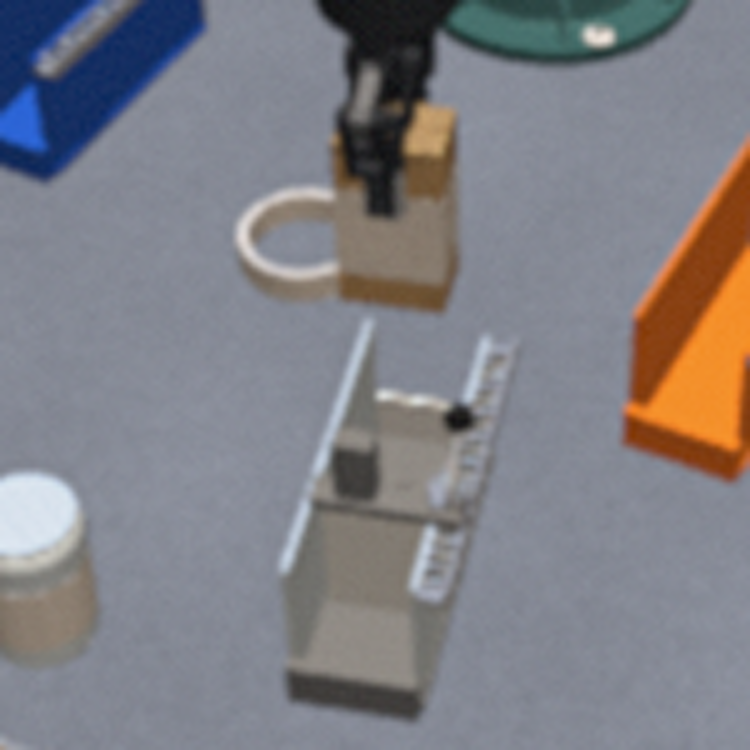

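```bash
python3 - <<'E'
from h import *
import pickle
p=pickle.load(open("w10.pkl","rb"));crop(p,"w10a",210,120,340,230,6);crop(p,"w10b",210,210,340,360,4);crop(p,"w10c",330,120,430,230,6)
E
```

```text
(no output)
```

View pics/w10a.png

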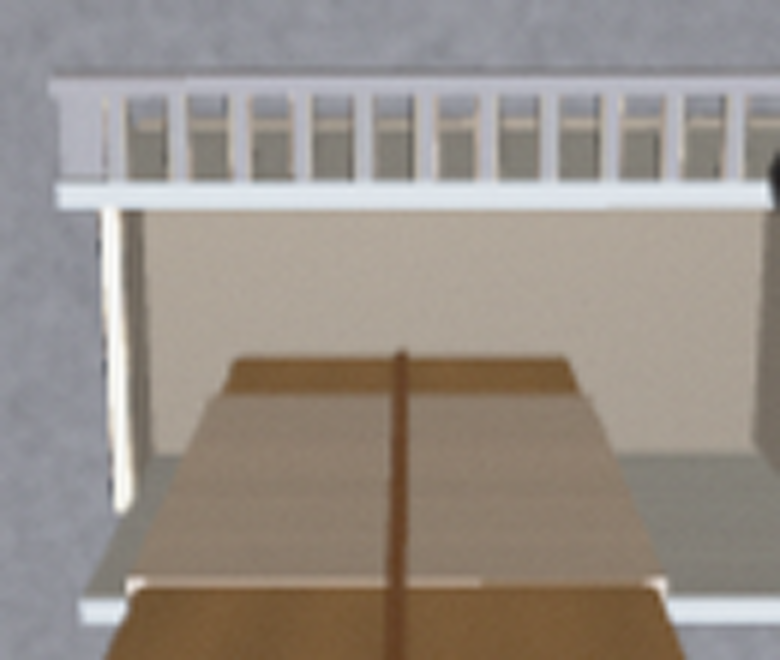

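View pics/w10b.png

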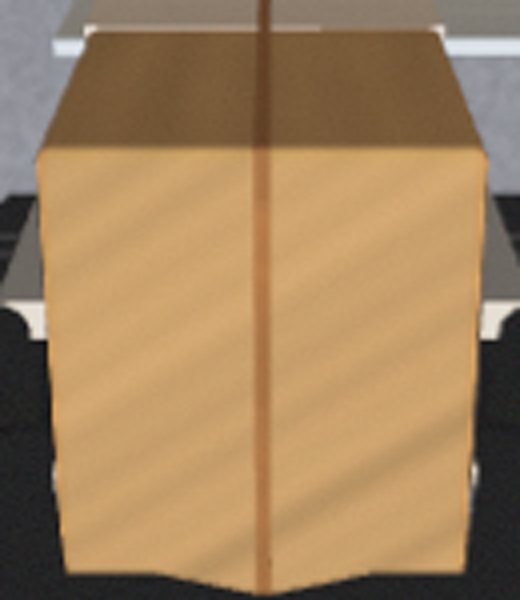

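View pics/w10c.png

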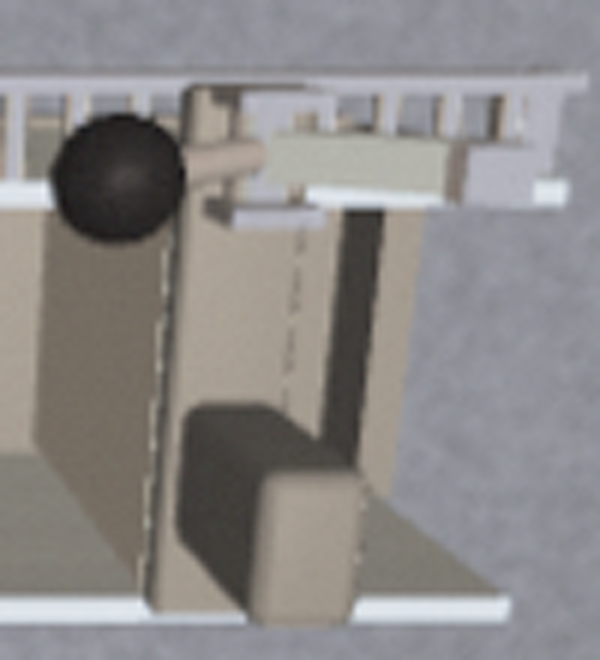

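```bash
cat > fit2.py <<'E'
from h import *; import pickle
from scipy.optimize import least_squares
p=pickle.load(open("w10.pkl","rb"))
def px(x0,y0,k,u,v): return np.array([x0+(u+.5)/k-.5,y0+(v+.5)/k-.5])
a=lambda u,v:px(210,120,6,u,v);b=lambda u,v:px(210,210,4,u,v);c=lambda u,v:px(330,120,6,u,v)
T=[(a(57,208),(-100,34,105)),(a(57,184),(-100,38,105)),(a(80,598),(-100,-34,105)),(a(80,622),(-100,-38,105)),
(c(570,206),(100,34,105)),(c(570,182),(100,38,105)),(c(511,598),(100,-34,105)),(c(511,622),(100,-38,105))]
def W(q,X): cc,s=np.cos(q[2]),np.sin(q[2]); return np.array([q[0]+cc*X[0]-s*X[1],q[1]+s*X[0]+cc*X[1],X[2]])
f=lambda q:np.ravel([proj(p,W(q,X))-u for u,X in T])
s=least_squares(f,Q);print("tray",s.x,Q,f(s.x).reshape(-1,2).round(1).tolist());q=s.x
L=57.5
K=[(b(40,148),(-20,30,L)),(b(485,150),(20,30,L)),(b(67,572),(-20,-30,L)),(b(466,572),(20,-30,L)),(a(233,356),(-20,30,-L)),(a(570,356),(20,30,-L))]
def WC(v,X): return R.from_rotvec([v[4],v[5],0]).apply(R.from_euler('z',v[2]).apply(X))+[v[0],v[1],v[3]]
fk=lambda v:np.ravel([proj(p,WC(v,X))-u for u,X in K])
k=least_squares(fk,[543,156,.255,249,0,0]);v=k.x;print("carton",v,fk(v).reshape(-1,2).round(1).tolist())
cc,sn=np.cos(q[2]),np.sin(q[2])
for nm,z in (("ctr",0),("bottom",-L),("top",L)):
    w=WC(v,(0,0,z))-[q[0],q[1],0];print(nm,"in tray",w[0]*cc+w[1]*sn,-w[0]*sn+w[1]*cc,w[2])
print("yaw rel",v[2]-q[2])
E
python3 fit2.py; python3 -c "
from h import *
o=env.observe();print(o['tcp_pos'],TW(-45,0,260),o['joint_positions'])"
```

```text
tray [5.86954110e+02 1.67999013e+02 2.54595407e-01] [586.74, 168.06, 0.2549] [[0.1, -0.2], [-0.1, -0.3], [-0.0, 0.5], [0.2, 0.1], [-0.3, -0.1], [0.3, -0.2], [0.1, 0.3], [-0.4, -0.1]]
carton [5.45524460e+02 1.50964822e+02 2.58518243e-01 2.29979305e+02
 4.02556481e-02 4.89747150e-03] [[6.7, -2.7], [-6.4, -3.4], [7.5, 5.3], [-7.8, 5.4], [2.0, -2.8], [-2.0, -3.0]]
ctr in tray -44.384304248086075 -6.050880320262982 229.97930470007523
bottom in tray -44.07395037804021 -3.740504410992008 172.5265776661632
top in tray -44.69465811813194 -8.361256229533959 287.4320317339873
yaw rel 0.003922835975787631
[543.79810268 155.15648212 259.98294847] [543.1940168074013, 156.71331115303155, 260.0] [-0.5046094   0.36083013  0.19157939  1.95144147 -0.08986739  0.83730641
 -0.01238269]
```

```bash
sed -i 's/(b(67,572),(-20,-30,L)),(b(466,572),(20,-30,L)),//' fit2.py; sed -i 's/^k=least.*/k=least_squares(lambda v:np.r_[fk(v),(v[3]-249)*.3],[543,156,.255,249,0,0]);v=k.x;print("carton",v,fk(v).reshape(-1,2).round(1).tolist())/' fit2.py; python3 fit2.py
```

```text
tray [5.86954110e+02 1.67999013e+02 2.54595407e-01] [586.74, 168.06, 0.2549] [[0.1, -0.2], [-0.1, -0.3], [-0.0, 0.5], [0.2, 0.1], [-0.3, -0.1], [0.3, -0.2], [0.1, 0.3], [-0.4, -0.1]]
carton [ 5.44573214e+02  1.53809648e+02  2.52187651e-01  2.45391449e+02
  2.18537026e-03 -4.92870190e-03] [[-0.4, 0.0], [0.4, -0.0], [0.3, -0.0], [-0.3, 0.1]]
ctr in tray -44.58840614964046 -3.058181194852983 245.39144871995416
bottom in tray -44.28249495224232 -3.0079487044618 187.89228442136442
top in tray -44.89431734703861 -3.1084136852441677 302.8906130185439
yaw rel -0.002407755735695294
```

```bash
sed -i 's/(v\[3\]-249)\*.3/(v[3]-249)*9/' fit2.py; python3 fit2.py | tail -5; python3 - <<'E'
from h import *; import pickle
p=pickle.load(open("w10.pkl","rb")); w=-cam(p)[0].T@cam(p)[1]-[Q[0],Q[1],0]; print("cam tray",w@hx,w@hy,w[2])
E
```

```text
-6.22183179e-03 -7.04821420e-03] [[-2.3, 0.0], [2.3, -0.0], [-0.1, 0.2], [0.1, 0.3]]
ctr in tray -44.58150768735867 -2.0194601934936607 248.9670122372469
bottom in tray -44.27940573040003 -2.4677461767904454 191.46955338831359
top in tray -44.88360964431732 -1.5711742101968742 306.4644710861802
yaw rel -0.0023129824618317585
cam tray -44.244628847509084 72.64756792675398 401.71088087291673
```

View pics/t10.png

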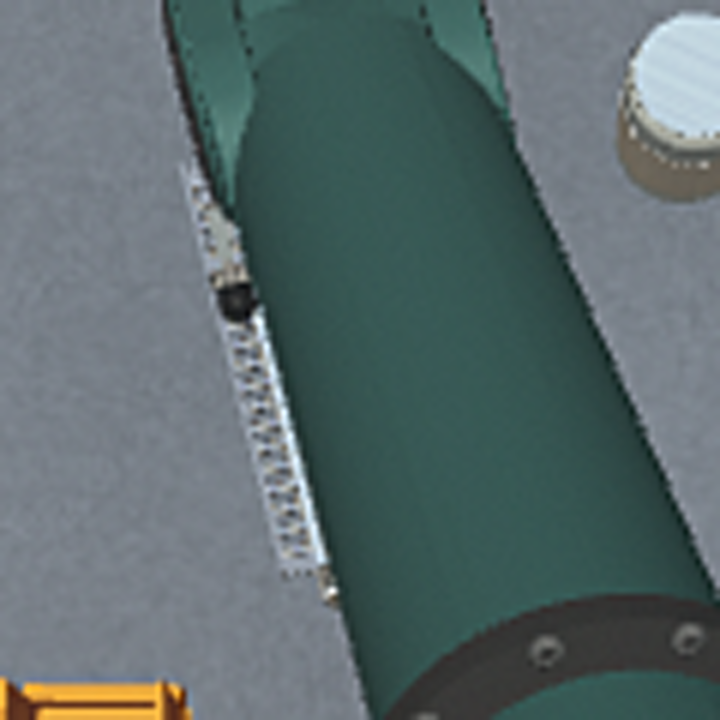

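The tray fit from this view agrees with the earlier one to 0.3 mm. The carton hangs 2–3 mm to the -y side, so I'll correct that, then descend in stages with force limits.

```bash
python3 - <<'E'
from h import *
def tr():
    d=env.observe()["tcp_pos"]-np.array([Q[0],Q[1],0]); return np.array([d@hx,d@hy,d[2]])
cmd=np.array([-45,2.7])
env.move_linear(TW(*cmd,195),speed=120);env.dwell(.3);print(tr())
cmd+= np.array([-45,1.1])-tr()[:2]; print(cmd)
env.move_linear(TW(*cmd,190),speed=60);env.dwell(.2);print(tr())
print(env.move_linear(TW(*cmd,150),speed=50,max_force=5),tr(),env.observe()["wrist_force"],env.observe()["time_s"])
import pickle
p=env.snapshot("wrist");save(p,"w11")
s=env.snapshot("scene");crop(s,"s11",190,170,340,320,5)
E
```

```text
[-44.56409906   2.71434063 195.7052534 ]
[-45.43590094   1.08565937]
[-45.39241292   1.10664142 189.9754001 ]
False [-45.12443421   1.05314617 150.2035693 ] [ 0.68397447  0.04812002 -1.95403117] 32.475
```

View pics/w11.png

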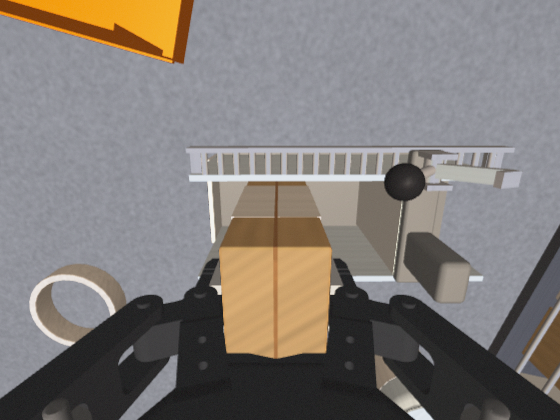

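View pics/s11.png

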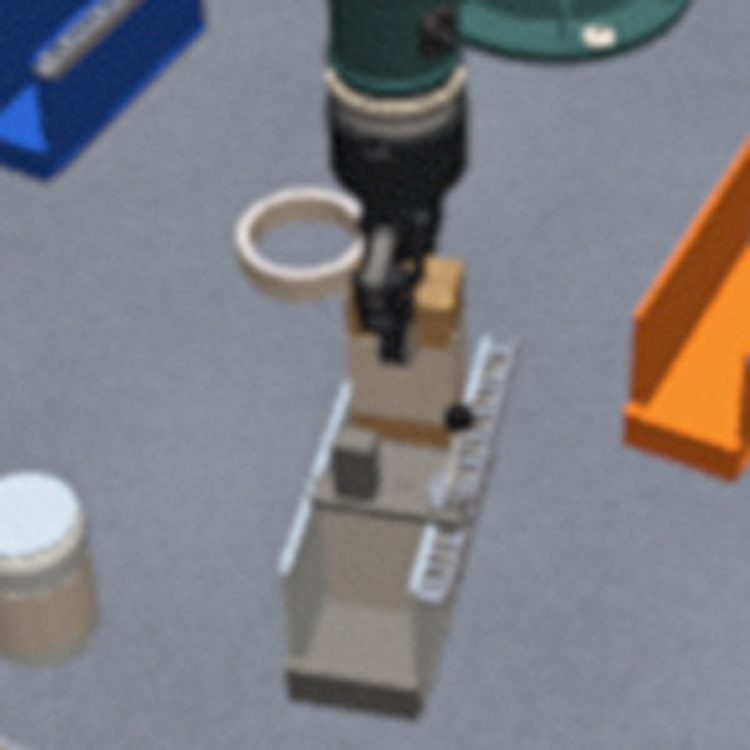

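```bash
python3 - <<'E'
from h import *
def tr():
    d=env.observe()["tcp_pos"]-np.array([Q[0],Q[1],0]); return np.array([d@hx,d@hy,d[2]])
cmd=np.array([-45.4,1.1])
print(env.move_linear(TW(*cmd,90),speed=50,max_force=5),tr())
print(env.move_linear(TW(*cmd,68),speed=20,max_force=4),tr(),env.observe()["wrist_force"],env.observe()["time_s"])
p=env.snapshot("wrist");save(p,"w12")
E
```

```text
False [-45.09571424   1.08935233  90.33238986]
True [-45.46568353   1.10376073  74.48317786] [-0.48007163  0.36158797  3.80102317] 34.6917
```

View pics/w12.png

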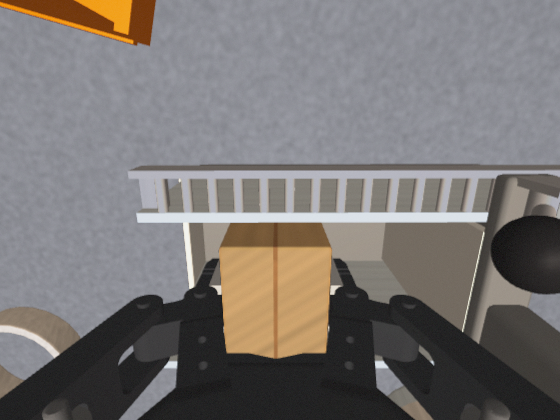

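Contact came at TCP z = 74.5 mm, exactly the predicted floor height. I'll release with a part opening, since the post and knob are nearby, and then withdraw straight up.

```bash
python3 - <<'E'
from h import *; import pickle
cmd=np.array([-45.4,1.1])
env.command_gripper(0.66)
print(env.observe()["grip_width"])
print(env.move_linear(TW(*cmd,230),speed=100,max_force=10))
env.move_ptp(TW(-70,-130,360),frame(-up,hx))
p=env.snapshot("wrist");save(p,"w13");pickle.dump(p,open("w13.pkl","wb"))
s=env.snapshot("scene");crop(s,"s13",190,170,340,320,5);pickle.dump(s,open("s13.pkl","wb"))
o=env.observe();print(o["wrist_force"],o["time_s"])
E
```

```text
0.662768019496313
False
[ 0.33138286 -0.14806115 -0.63558312] 37.6333
```

View pics/w13.png

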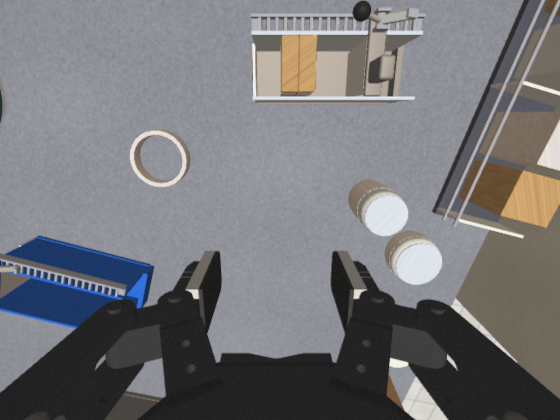

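View pics/s13.png

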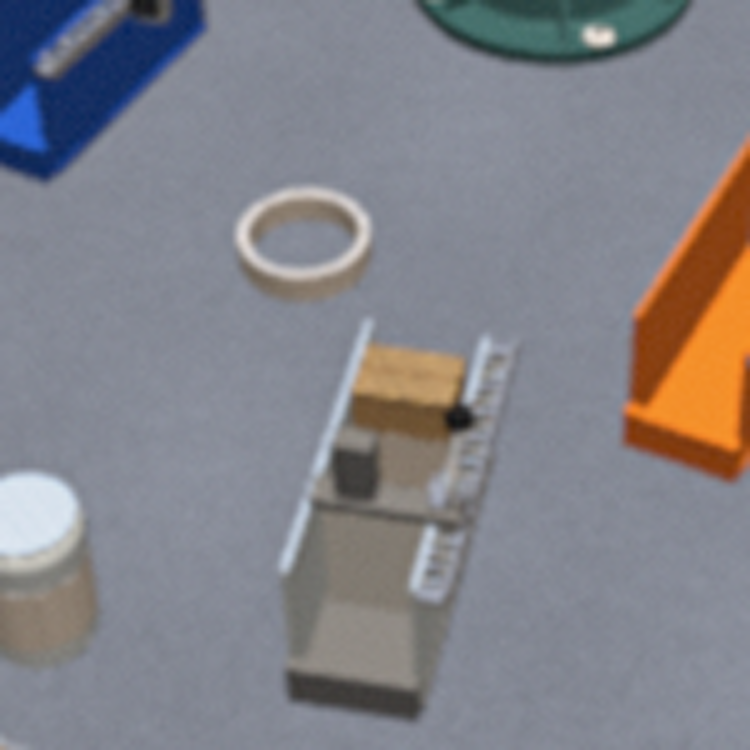

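```bash
python3 - <<'E'
from h import *; import pickle
p=pickle.load(open("w13.pkl","rb"))
def t(px,z):
    d=atz(p,px,z)-[Q[0],Q[1],0]; return np.round([d@hx,d@hy],1)
for c in [(281,34),(317,34),(315,92.5),(280,92)]: print(t(c,121))
print("ctr",np.mean([t(c,121) for c in [(281,34),(317,34),(315,92.5),(280,92)]],0),"knob",t((362,11),154),"post",t((389,67),159))
crop(p,"w13c",240,0,430,110,4)
E
```

```text
[-65.   30.1]
[-24.8  30.2]
[-24.6 -31.2]
[-65.8 -30.7]
ctr [-45.05  -0.4 ] knob [15.5 43.3] post [46.5 -8.7]
```

View pics/w13c.png

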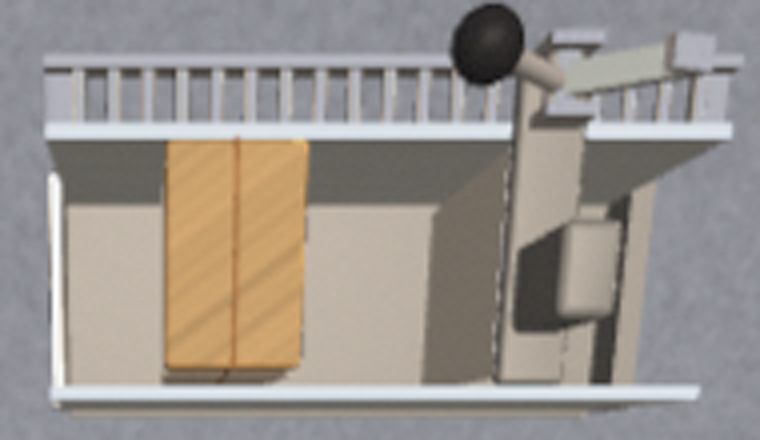

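```bash
python3 -c "
from h import *
print(env.close_job())"
```

```text
the job is handed in; nothing more can be done
None
```

The job is done and handed in at about 38 s of the 72 s allowed; no verdict was reported.

- **Pawl and pusher:** I threw the grey tray's pawl over to the front with the shut fingers, then pushed the pusher back by its post to the rear stop.
- **Carton:** I gripped the flat carton by its 60 mm sides, turned it on end and set it on the counter. I then regripped it across the 40 mm faces and lowered it into the lane until it touched the floor.

**Last checks**

All positions are in the tray frame, measured from the last wrist picture.

| Item | Measured | Expected or allowed |
|---|---|---|
| Carton centre, x | -45 mm | -83 to 18 mm |
| Carton centre, y | -0.4 mm | -10 to 10 mm |
| Gripper height (TCP) at floor contact | 74.5 mm | 74.5 mm for the lane's floor |
| Knob, x | 15.5 mm | 15 mm when thrown over with the pusher at its stop |
| Post axis, x | 46.5 mm | 45 mm at the rear stop |

- **Carton attitude:** it looks square to the lane and upright in that picture.
- **Other goods:** I saw none shifted, but I did not measure each one.
- **Gripper:** it was open and clear of everything at hand-in.
- **Disagreements:** two of the first measurements were off, and I used the wrist-picture fits instead. The network's lane_floor point differed by about 20 mm between the scene and top views. Its first knob point in the scene view was about 3 pixels off my tray fit.

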